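# Serve a bread roll with tongs

### The job

Carry the small wooden tray with the bread roll on it, lifted and level, to the round dark slate and set it down in the middle. Then take the sprung tongs, close their jaws round the roll and lift it at least 8 cm above the tray, and finish still holding it up there in the tongs, with the tray left standing on the slate. Never touch the roll with the gripper itself, and leave the pot, the spice jar and the vial behind the slate alone.

Things in the scene. Friction and masses are not known exactly. Their poses are not given: they have to be found in the camera images.
- slate: Fixed round dark slate lying on the table, 160 mm across, 4 mm thick. Origin: centre of its underside.
- tray: Loose brown wooden tray, 100 (x) x 56 (y) x 22 (z) mm, about 0.16 kg; recess on top 90 x 46 mm, 6 mm deep (floor 16 mm above the underside, rim 5 mm wide). Long sides upright and flat: grip it across y (56 mm), a finger on either side of the roll. Origin: centre of its underside; x along the length, z up.
- roll: Loose hard crusty round bread roll, brown with a pale cross on top, 42 mm in diameter, 38 mm high, about 0.04 kg. Its side is upright from 9 to 27 mm above its underside. Starts standing in the tray's recess, up to 10 mm off its middle. Origin: centre of its underside, z up.
- tongs: Loose steel kitchen tongs with teal grips and jaws, lying flat, 24 mm high, 265 mm long, 0.11 kg: two arms on a sprung hinge. Origin: underside, midway between the grips (near centre of mass); x to the jaws, z up. Hinge (vertical axis) at x = -120 mm, middle of the jaws +97, jaw ends +118, ring at the tail -147. The right arm (y < 0) is this body; the left one swings towards it.
- tongs_grip (a point): Point midway between the two teal grips of the open tongs, 12 mm above their underside. Hold the tongs flat, from above, a finger on the outside of each grip (46 mm long along x, 24 mm high): 54 mm across when open, 41 mm when the jaws are shut on the roll.
- jaw_right (a point): Middle of the inner face of the right jaw (fixed to tongs), 12 mm above the underside of the tongs. Jaw pads are 40 mm long and 24 mm high; the roll's axis should come midway between the two jaw points.
- jaw_left (a point): Middle of the inner face of the left jaw (on the swinging arm), 12 mm above the underside of the tongs.
- tongs_arm (a joint): Angle (rad) by which the tongs are closed: 0 = open (stop; jaws 66 mm apart), 0.11 = jaws 42 mm apart, as on the roll, 0.29 = shut. 1 mm of closing at the grips closes the jaws about 1.8 mm. A spring opens them: about 6 N on each grip to begin closing, 12 N at 0.11; fingers closed 3 mm past first contact carry the tongs with the jaws still open.
- deli_pot: Bystander: small white tub with red fruit pictures, 72 mm wide, 71 mm high. Origin: centre of its underside.
- spice_jar: Bystander: spice jar with a yellow cap and brown contents, 45 mm wide, 100 mm high. Origin: centre of its underside.
- strip_vial: Bystander: small white vial with a green cap, 31 mm wide, 63 mm high. Origin: centre of its underside.
Mind the look-alikes: they are no part of the job. There is more than one size of the tray; the one meant has the size given above.

How it is judged:
On the way, in this order (a step that is already met when the one before it is completed fails the run):
1. the tray is lifted, level, with the roll in its recess (height (world z) of tray above 0.02 m and angle between tray's own z axis and vertical below 0.25 rad and horizontal distance between roll and tray below 0.035 m and z of roll in the frame of tray between 0.008 and 0.024 m and angle between roll's own z axis and vertical below 0.3 rad), for 0.2 s.
2. the tray stands on the middle of the slate, let go, the roll still in its recess (horizontal distance between tray and slate below 0.035 m and height (world z) of tray between 0.001 and 0.009 m and angle between tray's own z axis and vertical below 0.1 rad and horizontal distance between roll and tray below 0.035 m and z of roll in the frame of tray between 0.008 and 0.024 m and angle between roll's own z axis and vertical below 0.3 rad and contact force between the fingers and tray below 0.1 N and linear speed of tray below 0.02 m/s), for 0.2 s.
At the end, for the whole second after the job is handed in: The roll is held still between the jaws of the tongs, its underside at least 80 mm above the underside of the tray, touched by nothing but the tongs; the gripper holds the tongs; the tray stands level on the slate, its middle within 35 mm of the slate's middle, untouched (z of roll in the frame of tray above 0.08 m and contact force between tongs and roll above 1.5 N and contact force between the fingers and tongs above 2 N and value of joint tongs_arm between 0.07 and 0.17 rad and x of roll in the frame of tongs between 0.06 and 0.13 m and z of roll in the frame of tongs between -0.035 and 0.02 m and contact force between the fingers and roll below 0.1 N and contact force between each of roll, tongs, the arm and tray below 0.1 N and linear speed of roll below 0.03 m/s and horizontal distance between tray and slate below 0.035 m and height (world z) of tray between 0.001 and 0.009 m and angle between tray's own z axis and vertical below 0.1 rad); the arm keeps its last pose, push and grip.
It fails at once if the tray is tipped by more than 20 degrees (angle between tray's own z axis and vertical above 0.35 rad).
It fails at once if the gripper touches the roll (contact force between any of the arm, the fingers and roll above 0.5 N).
It fails at once if a bystander is moved by more than 30 mm or knocked over (distance of any of deli_pot, spice_jar, strip_vial from where it was at the start of the episode above 0.03 m or angle between any of deli_pot, spice_jar, strip_vial's own z axis and vertical above 0.5 rad).
It also fails if it takes over 61 s, if anything falls off the work surface, if the arm or the gripper's body presses on something with over 40 N, if the wrist force passes 120 N, or if a joint passes its speed limit or range.

### The arm

A 6-joint arm with a two-finger parallel gripper is mounted at the origin on a cart in front of the work surface, level with it; the furniture and walls round the work are solid. World frame = base frame: x ahead of the robot, y to its left, z up, the work surface at z = 0. Lengths are in m, angles in rad, forces in N, time in s.
With the tool pointing down it reaches from about 0.275 to 0.725 m from the base axis. Payload 5.6 kg.
Tool frame: the origin (TCP) lies between the finger pads; the fingertips stand ahead of it and the grasp point (between the pads) lies 2 mm behind it (robot.tcp_to_tips is the z of the fingertips in the tool frame, in m); z points along the fingers, y is the line along which they close (so a half turn about z gives the same grasp; the last joint's range is limited). The gripper opens to 85 mm and grips with 20 to 120 N. Pads are 22 mm wide; open, the fingers measure 114 mm over their backs; the gripper's body (76 mm by 85 mm) begins 54 mm behind the grasp point. The pads swing forward as they close: fully open they stand 13 mm farther back than shut.
Start: joints at [-0.848, 0.255, 0.108, 0, -1.424, -0.285], TCP at [0.233, -0.498, 0.248] pointing down, gripper open.
Joint ranges: [-2.95, 2.95], [-1.21, 1.97], [-1.09, 1.5], [-2.87, 1.71], [-2.94, -0.07], [-3.05, 3.05]. Speed limits (rad/s): [2.57, 2.57, 3.14, 3.14, 3.14, 3.14].

### API

Orientations are given as a unit quaternion [w, x, y, z].
In Python, from cell import robot gives the robot as it stands. The module is installed in compiled form; this text tells all that it offers.
- The arm moves only by the tool jog_arm, never from a script. Its argument "targets" is a list of rows, each an object with "twist": the turn, a rotation vector about the tool's x, y, z in degrees, a list of three; "offset": the shift along the tool's x, y, z in cm, a list of three; "hand": the opening, from 0 (shut) to 1 (fully open). A call has 1 to 20 rows; each row shifts and turns the commanded pose from where the row before left it, along the tool's axes as they then stand; what a row does not reach is not made up. A row lasts 1/10 s, in which the tool goes at most 50 mm and 8.59 degrees, less where a joint would pass 70% of its speed; a pose out of reach is approached as far as the arm can. A call with a gripper value outside its range is refused whole. The fingers move at their own pace and stop on an object; "grip_force" is the grip in N (left out, the last holds). Time passes only in rows, so rows that do not move let the fingers close. It gives the time, the measured TCP pose, the force, the opening and the grip force at its end, in the units of the state.
- robot.get_state(): the state, without advancing time (a new reading comes with each control period).
- robot.capture(name): name is "scene" or "side" or "wrist"; returns a dict with "color" (480x640x3 uint8, blue, green, red), "vfov" (degrees; the focal length in pixels is half the picture's height over the tangent of half this angle, whatever the lens; pixels are square), "cx", "cy" (the principal point, pixels), "R" (3x3) and "t" (3): a world point X has camera coordinates R X + t; the wrist camera has in their place "hand_eye" (4x4, takes a point from camera to tool coordinates, whose origin is the TCP and whose axes are the flange's). Camera axes: x right, y down, z forward; pixel columns grow to the right and rows downward; lengths in m; the calibration is good to about 2 mm. A picture is of the moment at which its call begins: read the wrist's pose just before it. There is no depth.
- robot.sign_off(): hands the job in; it is judged then, once.
The state is a dict: "time_s": time; "qpos": joint angles; "qvel": joint speeds; "tau": joint torques, N m; "tcp_pos": TCP position; "tcp_rot": TCP orientation; "wrist_force": force on the tool from outside, world axes, zero at the start; "torque": the same for the moment, N m; "width": opening from 0.0 (shut) to 1.0 (fully open); "finger_force": force on a finger pad.
Only numpy, scipy, OpenCV 4.12 (cv2) and the standard library are available. Lean on these libraries where they do the work, as an engineer would, in place of code of your own. Each camera call takes 0.05 s, during which the arm holds its last target. There are 200 camera calls.

## Working session

There is one attempt and no reset: what is moved stays moved. The work goes in short steps, Python scripts to look and compute and a tool call to move; the robot and the scene stay as the last step left them, time stands still between calls to the robot, and variables do not carry over. Pictures are saved under pics/ and viewed, at most 12 in all, crops included, and the job is handed in when it is done.

Besides the shell and the picture viewer there is one more tool, called by a JSON object that holds its "method" and its "body". jog_arm: Moves the arm, as the interface text tells. Its arguments: {"type":"object","properties":{"targets":{"type":"array","items":{"type":"object","properties":{"twist":{"type":"array","items":{"type":"number"}},"offset":{"type":"array","items":{"type":"number"}},"hand":{"type":"number"}}}},"grip_force":{"type":"number"}},"required":["targets"]}

```bash
mkdir -p pics; cat > h.py <<'E'
import numpy as np, cv2, pickle
from cell import robot
from scipy.spatial.transform import Rotation as Ro
def Rq(q): return Ro.from_quat([q[1],q[2],q[3],q[0]]).as_matrix()
def grab(name,tag):
    s=robot.get_state(); c=robot.capture(name); c['s']=s
    cv2.imwrite(f'pics/{tag}.png',c['color']); pickle.dump(c,open(f'pics/{tag}.pkl','wb')); return c
def load(tag): return pickle.load(open(f'pics/{tag}.pkl','rb'))
def ext(c):
    if 'R' in c: return np.array(c['R']),np.array(c['t'])
    H=np.array(c['hand_eye']); T=np.eye(4); T[:3,:3]=Rq(c['s']['tcp_rot']); T[:3,3]=c['s']['tcp_pos']
    I=np.linalg.inv(T@H); return I[:3,:3],I[:3,3]
def ray(c,p,z):
    f=240/np.tan(np.radians(c['vfov'])/2); R,t=ext(c)
    d=R.T@np.array([(p[0]-c['cx'])/f,(p[1]-c['cy'])/f,1]); o=-R.T@t
    return o+d*(z-o[2])/d[2]
def proj(c,X):
    f=240/np.tan(np.radians(c['vfov'])/2); R,t=ext(c); v=R@np.array(X)+t
    return np.array([c['cx']+f*v[0]/v[2],c['cy']+f*v[1]/v[2]])
E
python3 - <<'E'
from h import *
print(robot.get_state(), robot.tcp_to_tips)
a=grab('scene','s0');b=grab('side','d0');c=grab('wrist','w0')
for x in (a,b,c): print({k:v for k,v in x.items() if k not in('color','s')}, -ext(x)[0].T@ext(x)[1])
E
```

```text
{'time_s': 0.0, 'qpos': array([-8.48416445e-01,  2.55728763e-01,  1.07010400e-01, -4.85837249e-04,
       -1.42394267e+00, -2.84610477e-01]), 'qvel': array([ 9.13445444e-05, -6.79655703e-04,  1.18569667e-03,  2.04674941e-04,
        1.68960659e-04, -3.78689948e-04]), 'tau': array([-2.91444208e-03, -3.86626232e+01,  2.37937725e+01,  5.36501393e+00,
       -6.20498933e-03, -1.48002579e-05]), 'tcp_pos': array([ 0.23301194, -0.49767335,  0.24740604]), 'tcp_rot': array([-2.39398102e-04, -2.17106055e-01,  9.76147547e-01,  9.32578777e-04]), 'wrist_force': array([-0.3550318 ,  0.15834158,  0.5587984 ]), 'torque': array([ 0.01873879, -0.0193926 ,  0.03222422]), 'finger_force': 0.0, 'width': 0.9992560268772624} 0.017
{'vfov': 43.49760738921799, 'cx': 318.29866438978814, 'cy': 242.77237324467086, 'R': array([[ 0.92412874,  0.38201857,  0.00692021],
       [ 0.29324762, -0.69754252, -0.65378916],
       [-0.24493246,  0.60621469, -0.75664512]]), 't': array([-0.52829033, -0.15803687,  1.56541737])} [ 0.91797375 -0.85739972  1.0847985 ]
{'vfov': 54.920193135319806, 'cx': 311.43098741845927, 'cy': 235.16723141346407, 'R': array([[-0.81367731,  0.58092062,  0.02145852],
       [ 0.35730923,  0.52890723, -0.76979689],
       [-0.45854045, -0.61869894, -0.63792811]]), 't': array([ 0.47110428, -0.15957585,  1.48057042])} [1.11924622 0.72675398 0.8115473 ]
{'vfov': 70.52204504882998, 'cx': 320.5130532364135, 'cy': 241.9953179184431, 'hand_eye': array([[-3.89639898e-04, -9.55954673e-01, -2.93514073e-01,
         7.38815043e-02],
       [ 9.99999917e-01, -3.36505697e-04, -2.31524409e-04,
        -3.51986990e-05],
       [ 1.22557683e-04, -2.93514138e-01,  9.55954725e-01,
        -1.25130479e-01],
       [ 0.00000000e+00,  0.00000000e+00,  0.00000000e+00,
         1.00000000e+00]])} [ 0.16624075 -0.52926509  0.37262532]
```

View pics/s0.png

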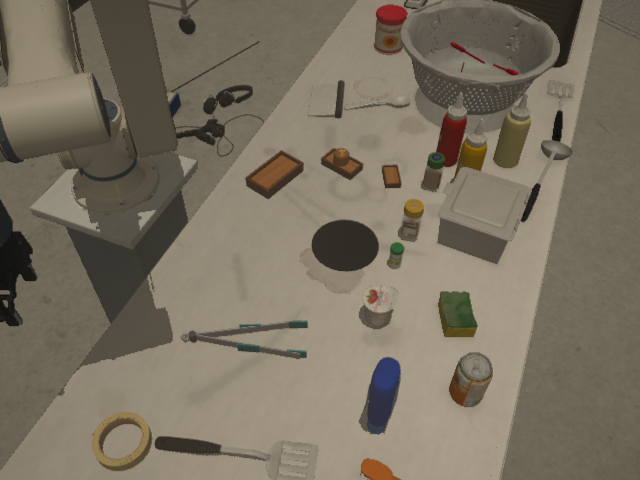

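View pics/d0.png

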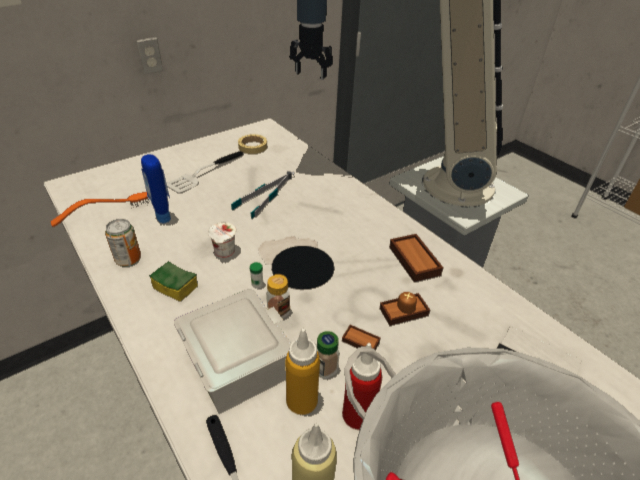

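The scene picture shows the slate at (345,245), the tray with the roll at (342,162), and the tongs with the hinge at (190,337) and jaws at (305,324) and (303,354). In the side view the slate is at (303,266), the tray at (405,308) and the tongs at about (265,193).

```bash
python3 - <<'E'
from h import *
def cont(c,m):
    cs,_=cv2.findContours(m.astype(np.uint8),cv2.RETR_EXTERNAL,cv2.CHAIN_APPROX_NONE); return sorted(cs,key=cv2.contourArea)[::-1]
for tag,box,tb,gb in (('s0',(300,210,390,280),(318,143,368,182),(225,310,315,365)),('d0',(262,238,345,295),(375,285,435,330),(225,165,300,220))):
    c=load(tag);im=c['color'];hsv=cv2.cvtColor(im,cv2.COLOR_BGR2HSV)
    def roi(m,b):
        o=np.zeros_like(m);o[b[1]:b[3],b[0]:b[2]]=m[b[1]:b[3],b[0]:b[2]];return o
    k=cont(c,roi(im.max(2)<60,box))[0][:,0]
    P=np.array([ray(c,p,.004)[:2] for p in k]).astype(np.float32)
    print(tag,'slate',cv2.minEnclosingCircle(P), cv2.fitEllipse(P))
    m=roi((hsv[...,1]>80)&(im.max(2)<190),tb)
    k=cont(c,m)[0]; 
    print('tray area',cv2.contourArea(k)); 
    P=np.array([ray(c,p,.022)[:2] for p in k[:,0]]).astype(np.float32);print('rect z.022',cv2.minAreaRect(P))
    h=hsv[...,0]
    m=roi((h>78)&(h<105)&(hsv[...,1]>90),gb)
    for k in cont(c,m)[:6]:
        if cv2.contourArea(k)<8: continue
        P=np.array([ray(c,p,.024)[:2] for p in k[:,0]]).astype(np.float32);r=cv2.minAreaRect(P)
        print(' teal',cv2.contourArea(k),k[:,0].mean(0),np.round(r[0],4),np.round(r[1],4),r[2])
for n,b in (('s0',(230,130,400,380)),('d0',(200,150,450,340))):
    im=load(n)['color'][b[1]:b[3],b[0]:b[2]];cv2.imwrite(f'pics/{n}c.png',cv2.resize(im,None,fx=2.3,fy=2.3,interpolation=2))
# bystanders rough (base points)
for n,p in (('pot',(378,322)),('jar',(410,236)),('vial',(395,266))): print(n,ray(load('s0'),p,0))
E
```

```text
s0 slate ((0.6276366710662842, 0.02786405384540558), 0.07885091751813889) ((0.6276451945304871, 0.027588317170739174), (0.15394538640975952, 0.15490825474262238), 155.58798217773438)
tray area 731.5
rect z.022 ((0.5263506174087524, 0.2826402187347412), (0.08830895274877548, 0.10981325805187225), 73.0113525390625)
d0 slate ((0.629015326499939, 0.030842231586575508), 0.0785311833024025) ((0.626457929611206, 0.03095356933772564), (0.14658601582050323, 0.15664687752723694), 2.9691014289855957)
tray area 1043.0
rect z.022 ((0.5262365937232971, 0.28402262926101685), (0.08000751584768295, 0.10735893994569778), 73.56813049316406)
 teal 41.5 [236.16 203.6 ] [ 0.6503 -0.276 ] [0.0468 0.0205] 18.550251007080078
 teal 37.5 [272.72 194.32] [ 0.5379 -0.2573] [0.0611 0.0158] 28.317007064819336
 teal 9.5 [253.38095238 212.        ] [ 0.6298 -0.2141] [0.0484 0.0115] 47.074424743652344
pot [ 0.77033137 -0.14593678  0.        ]
jar [0.76230696 0.11731012 0.        ]
vial [0.75714662 0.01486164 0.        ]
```

View pics/s0c.png

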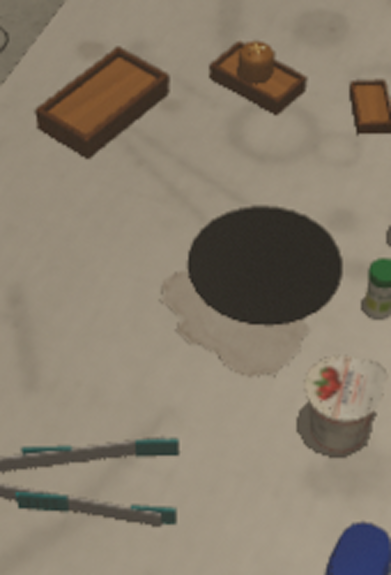

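{"method": "jog_arm", "body": {"targets": [{"twist":[0,0,-8.1],"offset":[0,0,0],"hand":1},{"twist":[0,0,-8.1],"offset":[0,0,0],"hand":1},{"twist":[0,0,-8.1],"offset":[0,0,0],"hand":1},{"twist":[0,0,-8.1],"offset":[0,0,0],"hand":1},{"twist":[0,0,-8.1],"offset":[0,0,0],"hand":1},{"twist":[0,0,-8.1],"offset":[0,0,0],"hand":1},{"twist":[0,0,-8.1],"offset":[0,0,0],"hand":1},{"twist":[0,0,-8.1],"offset":[0,0,0],"hand":1},{"twist":[0,0,-8.1],"offset":[0,0,0],"hand":1},{"twist":[0,0,-8.1],"offset":[0,0,0],"hand":1},{"twist":[0,0,-8.1],"offset":[0,0,0],"hand":1},{"twist":[0,0,-8.1],"offset":[0,0,0],"hand":1},{"twist":[0,0,-8.1],"offset":[0,0,0],"hand":1},{"twist":[0,0,-8.1],"offset":[0,0,0],"hand":1},{"twist":[0,0,-8.1],"offset":[0,0,0],"hand":1},{"twist":[0,0,-8.1],"offset":[0,0,0],"hand":1},{"twist":[0,0,-8.1],"offset":[0,0,0],"hand":1}]}}

```text
time_s: 1.85
tcp_pos: [0.2331, -0.4979, 0.2479]
tcp_rot: [-0.0, 0.989, -0.147, -0.0]
wrist_force: [-0.0, -0.2, -0.2]
width: 1.003
finger_force: 0.0
```

{"method": "jog_arm", "body": {"targets": [{"twist":[0,0,0],"offset":[0.28,-4.62,0.5],"hand":1},{"twist":[0,0,0],"offset":[0.28,-4.62,0.5],"hand":1},{"twist":[0,0,0],"offset":[0.28,-4.62,0.5],"hand":1},{"twist":[0,0,0],"offset":[0.28,-4.62,0.5],"hand":1},{"twist":[0,0,0],"offset":[0.28,-4.62,0.5],"hand":1},{"twist":[0,0,0],"offset":[0.28,-4.62,0.5],"hand":1},{"twist":[0,0,0],"offset":[0.28,-4.62,0.5],"hand":1},{"twist":[0,0,0],"offset":[0.28,-4.62,0.5],"hand":1},{"twist":[0,0,0],"offset":[0.28,-4.62,0.5],"hand":1},{"twist":[0,0,0],"offset":[0.28,-4.62,0.5],"hand":1},{"twist":[0,0,0],"offset":[0.28,-4.62,0.5],"hand":1},{"twist":[0,0,0],"offset":[0.28,-4.62,0.5],"hand":1},{"twist":[0,0,0],"offset":[0.28,-4.62,0.5],"hand":1},{"twist":[0,0,0],"offset":[0.28,-4.62,0.5],"hand":1},{"twist":[0,0,0],"offset":[0.28,-4.62,0.5],"hand":1},{"twist":[0,0,0],"offset":[0.28,-4.62,0.5],"hand":1},{"twist":[0,0,0],"offset":[0.28,-4.62,0.5],"hand":1},{"twist":[0,0,0],"offset":[0.28,-4.62,0.5],"hand":1},{"twist":[0,0,0],"offset":[0,0,0],"hand":1},{"twist":[0,0,0],"offset":[0,0,0],"hand":1}]}}

```text
time_s: 3.85
tcp_pos: [0.5272, 0.2819, 0.157]
tcp_rot: [0.001, 0.989, -0.149, -0.001]
wrist_force: [0.5, 0.2, -0.2]
width: 1.0
finger_force: 0.0
```

```bash
cat >> h.py <<'E'
def pose():
    s=robot.get_state(); R=Rq(s['tcp_rot']); return np.array(s['tcp_pos']),np.degrees(np.arctan2(R[1,0],R[0,0])),R,s
def delta(P,psi):
    "tool-frame offset in cm (before twist) and twist z in deg to reach P, psi"
    p,a,R,s=pose(); print('tcp',p.round(4),'psi',round(a,2),'tilt',np.degrees(np.arccos(-R[2,2])).round(2),'offset cm',(R.T@(np.array(P)-p)*100).round(2),'twist',round(-((psi-a+180)%360-180),2))
E
python3 - <<'E'
from h import *
c=grab('wrist','w1'); im=c['color'];hsv=cv2.cvtColor(im,cv2.COLOR_BGR2HSV)
print(pose()[:2], pose()[3]['time_s'])
m=((hsv[...,1]>80)&(im.max(2)<200)&(hsv[...,0]<25)).astype(np.uint8)
for k in sorted(cv2.findContours(m,0,2)[0],key=cv2.contourArea)[::-1][:3]:
    P=np.array([ray(c,p,.022)[:2] for p in k[:,0]]).astype(np.float32);print(cv2.contourArea(k),k[:,0].mean(0),cv2.minAreaRect(P))
E
```

```text
(array([0.52714249, 0.2810813 , 0.1577188 ]), np.float64(-17.20034304516864)) 3.9
7826.5 [316.08108108 238.13513514] ((0.5219701528549194, 0.28469762206077576), (0.05472731962800026, 0.09994523227214813), 72.99440002441406)
6376.5 [264.05063291  71.39240506] ((0.6546961069107056, 0.2913298010826111), (0.04079663008451462, 0.06993088126182556), 25.56827163696289)
5217.0 [521.16447368 338.38815789] ((0.38403570652008057, 0.1522509753704071), (0.11164776980876923, 0.06820917129516602), 72.76904296875)
```

View pics/w1.png

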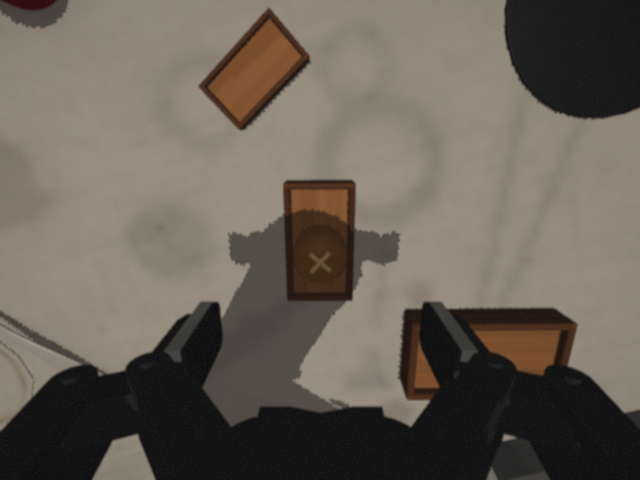

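The tray is centred at pixel (319,240) and lined up with the fingers, with the roll's cross at (320,262). The ray-cast size of 55 x 100 mm matches the tray we want.

```bash
python3 - <<'E'
from h import *
delta([.522,.2847,.020],-17)
E
```

```text
tcp [0.5271 0.2811 0.1577] psi -17.2 tilt 0.08 offset cm [-0.59 -0.21 13.77] twist -0.2
```

{"method": "jog_arm", "body": {"grip_force": 30, "targets": [{"twist":[0,0,0],"offset":[-0.6,-0.2,2.5],"hand":1},{"twist":[0,0,0],"offset":[0,0,3.2],"hand":1},{"twist":[0,0,0],"offset":[0,0,3.2],"hand":1},{"twist":[0,0,0],"offset":[0,0,2.5],"hand":1},{"twist":[0,0,0],"offset":[0,0,1.6],"hand":1},{"twist":[0,0,0],"offset":[0,0,0.7],"hand":1},{"twist":[0,0,0],"offset":[0,0,0],"hand":1},{"twist":[0,0,0],"offset":[0,0,0],"hand":0.8},{"twist":[0,0,0],"offset":[0,0,0],"hand":0.7},{"twist":[0,0,0],"offset":[0,0,0],"hand":0.65},{"twist":[0,0,0],"offset":[0,0,0],"hand":0.5},{"twist":[0,0,0],"offset":[0,0,0],"hand":0.5},{"twist":[0,0,0],"offset":[0,0,0],"hand":0.5},{"twist":[0,0,0],"offset":[0,0,0],"hand":0.5}]}}

```text
time_s: 5.3
tcp_pos: [0.523, 0.2853, 0.0228]
tcp_rot: [-0.001, 0.989, -0.149, 0.001]
wrist_force: [-1.8, -0.9, 6.6]
width: 0.648
finger_force: 32.6
```

{"method": "jog_arm", "body": {"targets": [{"twist":[0,0,0],"offset":[0,0,-0.4],"hand":0.5},{"twist":[0,0,0],"offset":[0,0,-0.8],"hand":0.5},{"twist":[0,0,0],"offset":[0,0,-1.2],"hand":0.5},{"twist":[0,0,0],"offset":[0,0,-1.2],"hand":0.5},{"twist":[0,0,0],"offset":[0,0,-0.8],"hand":0.5},{"twist":[0,0,0],"offset":[0,0,-0.4],"hand":0.5},{"twist":[0,0,0],"offset":[0,0,0],"hand":0.5},{"twist":[0,0,0],"offset":[0,0,0],"hand":0.5},{"twist":[0,0,0],"offset":[0,0,0],"hand":0.5}]}}

```text
time_s: 6.2
tcp_pos: [0.522, 0.2847, 0.0686]
tcp_rot: [0.0, 0.989, -0.15, -0.0]
wrist_force: [0.6, 1.0, -2.0]
width: 0.647
finger_force: 32.3
```

{"method": "jog_arm", "body": {"targets": [{"twist":[0,0,0],"offset":[0.25,0.3,0],"hand":0.5},{"twist":[0,0,0],"offset":[0.5,0.6,0],"hand":0.5},{"twist":[0,0,0],"offset":[0.75,0.9,0],"hand":0.5},{"twist":[0,0,0],"offset":[1.0,1.2,0],"hand":0.5},{"twist":[0,0,0],"offset":[1.25,1.55,0],"hand":0.5},{"twist":[0,0,0],"offset":[1.25,1.55,0],"hand":0.5},{"twist":[0,0,0],"offset":[1.25,1.55,0],"hand":0.5},{"twist":[0,0,0],"offset":[1.25,1.55,0],"hand":0.5},{"twist":[0,0,0],"offset":[1.25,1.55,0],"hand":0.5},{"twist":[0,0,0],"offset":[1.25,1.55,0],"hand":0.5},{"twist":[0,0,0],"offset":[1.25,1.55,0],"hand":0.5},{"twist":[0,0,0],"offset":[1.25,1.55,0],"hand":0.5},{"twist":[0,0,0],"offset":[1.25,1.55,0],"hand":0.5},{"twist":[0,0,0],"offset":[1.25,1.55,0],"hand":0.5},{"twist":[0,0,0],"offset":[1.2,1.4,0],"hand":0.5},{"twist":[0,0,0],"offset":[0.8,0.9,0],"hand":0.5},{"twist":[0,0,0],"offset":[0.4,0.5,0],"hand":0.5},{"twist":[0,0,0],"offset":[0.1,0.1,0],"hand":0.5},{"twist":[0,0,0],"offset":[0,0,0],"hand":0.5},{"twist":[0,0,0],"offset":[0,0,0],"hand":0.5}]}}

```text
time_s: 8.2
tcp_pos: [0.626, 0.0294, 0.0693]
tcp_rot: [-0.0, 0.989, -0.149, -0.0]
wrist_force: [-0.5, -0.7, -1.9]
width: 0.648
finger_force: 32.3
```

```bash
python3 - <<'E'
from h import *
delta([.6275,.0295,.0265],-17)
c=grab('wrist','w2');grab('scene','s2')
im=c['color'];hsv=cv2.cvtColor(im,cv2.COLOR_BGR2HSV)
a=load('s2')['color'][130:370,180:420]
cv2.imwrite('pics/v2.png',np.hstack([cv2.resize(im[60:],None,fx=.7,fy=.7),cv2.resize(a,(294,294))]))
E
```

```text
tcp [0.626  0.0294 0.0693] psi -17.17 tilt 0.01 offset cm [ 0.14 -0.05  4.28] twist -0.17
```

View pics/v2.png

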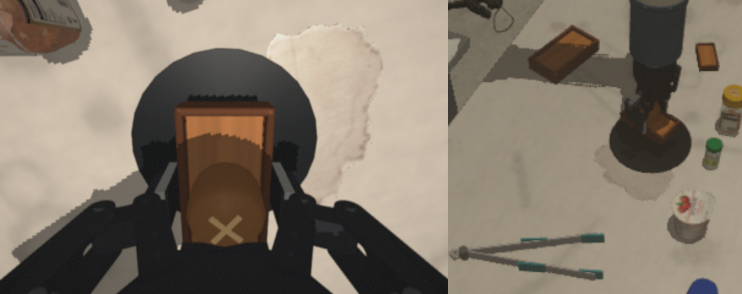

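The tray is level over the slate with the roll in its recess (cross at about (227,229) in the picture), so I'm lowering it.

{"method": "jog_arm", "body": {"targets": [{"twist":[0,0,0],"offset":[0.1,0,0.5],"hand":0.5},{"twist":[0,0,0],"offset":[0,0,1.0],"hand":0.5},{"twist":[0,0,0],"offset":[0,0,1.0],"hand":0.5},{"twist":[0,0,0],"offset":[0,0,0.8],"hand":0.5},{"twist":[0,0,0],"offset":[0,0,0.4],"hand":0.5},{"twist":[0,0,0],"offset":[0,0,0.25],"hand":0.5},{"twist":[0,0,0],"offset":[0,0,0.15],"hand":0.5},{"twist":[0,0,0],"offset":[0,0,0.1],"hand":0.5},{"twist":[0,0,0],"offset":[0,0,0],"hand":0.5},{"twist":[0,0,0],"offset":[0,0,0],"hand":0.5}]}}

```text
time_s: 9.3
tcp_pos: [0.6273, 0.0285, 0.0276]
tcp_rot: [-0.0, 0.989, -0.15, 0.0]
wrist_force: [-0.3, 0.3, -2.1]
width: 0.647
finger_force: 32.3
```

{"method": "jog_arm", "body": {"targets": [{"twist":[0,0,0],"offset":[0,0,0.1],"hand":0.5},{"twist":[0,0,0],"offset":[0,0,0.1],"hand":0.5},{"twist":[0,0,0],"offset":[0,0,0],"hand":0.5}]}}

```text
time_s: 9.6
tcp_pos: [0.6274, 0.0286, 0.0268]
tcp_rot: [-0.0, 0.989, -0.149, 0.001]
wrist_force: [-3.6, 0.7, 5.9]
width: 0.646
finger_force: 33.2
```

{"method": "jog_arm", "body": {"targets": [{"twist":[0,0,0],"offset":[0,0,0],"hand":0.7},{"twist":[0,0,0],"offset":[0,0,0],"hand":0.85},{"twist":[0,0,0],"offset":[0,0,0],"hand":1},{"twist":[0,0,0],"offset":[0,0,0],"hand":1},{"twist":[0,0,0],"offset":[0,0,0],"hand":1},{"twist":[0,0,0],"offset":[0,0,0],"hand":1},{"twist":[0,0,0],"offset":[0,0,0],"hand":1},{"twist":[0,0,0],"offset":[0,0,-1],"hand":1},{"twist":[0,0,0],"offset":[0,0,-2],"hand":1},{"twist":[0,0,0],"offset":[0,0,-4],"hand":1},{"twist":[0,0,0],"offset":[0,0,-4],"hand":1},{"twist":[0,0,0],"offset":[0,0,-4],"hand":1},{"twist":[0,0,0],"offset":[0,0,-1],"hand":1},{"twist":[0,0,0],"offset":[0,0,0],"hand":1},{"twist":[0,0,0],"offset":[0,0,0],"hand":1}]}}

```text
time_s: 11.1
tcp_pos: [0.6265, 0.0286, 0.1845]
tcp_rot: [-0.0, 0.989, -0.15, -0.001]
wrist_force: [0.0, -0.2, -0.5]
width: 1.001
finger_force: 0.0
```

```bash
python3 - <<'E'
from h import *
c=grab('wrist','w3'); im=c['color'];hsv=cv2.cvtColor(im,cv2.COLOR_BGR2HSV)
m=((hsv[...,1]>80)&(hsv[...,0]<25)&(im.max(2)<200)).astype(np.uint8)
for k in sorted(cv2.findContours(m,0,2)[0],key=cv2.contourArea)[::-1][:2]:
    P=np.array([ray(c,p,.026)[:2] for p in k[:,0]]).astype(np.float32);print(cv2.contourArea(k),k[:,0].mean(0),cv2.minAreaRect(P))
# roll cross: bright pixels in tray
s=load('s0')
h=ray(s,(190,337),.024);j=(ray(s,(305,324),.024)+ray(s,(303,354),.024))/2
print('hinge',h,'jawend',j,np.degrees(np.arctan2(*(j-h)[1::-1])),np.linalg.norm(j-h))
u=(j-h)/np.linalg.norm(j-h); g=j-.118*u; a=np.degrees(np.arctan2(u[1],u[0])); print('grip',g,a)
delta([g[0],g[1],.17],a); print(pose()[3]['time_s'],pose()[3]['qpos'])
E
```

```text
7261.5 [128.59793814 100.40206186] ((0.7677608728408813, 0.14165504276752472), (0.10345995426177979, 0.05822001397609711), 61.071434020996094)
7128.5 [322.95  240.625] ((0.6262142658233643, 0.029670387506484985), (0.0567321814596653, 0.10159149765968323), 73.07671356201172)
hinge [ 0.42970719 -0.34520972  0.024     ] jawend [ 0.64682189 -0.2587941   0.024     ] 21.703460908679833 0.23368023950490469
grip [ 0.53718688 -0.30243084  0.024     ] 21.703460908679833
tcp [0.6262 0.0285 0.1837] psi -17.22 tilt 0.16 offset cm [ 1.3  34.24  1.4 ] twist -38.93
11.15 [ 2.93927684e-01  4.32970188e-01  2.01565092e-01 -7.04120809e-04
 -1.34209045e+00  9.76452217e-01]
```

View pics/w3.png

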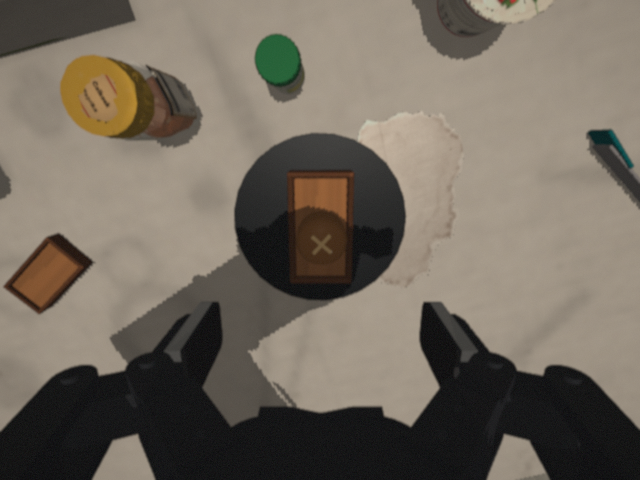

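The tray stands centred on the slate at pixel (323,228), level, with the roll's cross at (321,245). The right jaw of the tongs shows at the right edge. On to the tongs.

{"method": "jog_arm", "body": {"targets": [{"twist":[0,0,-7.8],"offset":[0,0,0],"hand":1},{"twist":[0,0,-7.8],"offset":[0,0,0],"hand":1},{"twist":[0,0,-7.8],"offset":[0,0,0],"hand":1},{"twist":[0,0,-7.8],"offset":[0,0,0],"hand":1},{"twist":[0,0,-7.8],"offset":[0,0,0],"hand":1},{"twist":[0,0,0],"offset":[-2.3,3.05,0.15],"hand":1},{"twist":[0,0,0],"offset":[-2.3,3.05,0.15],"hand":1},{"twist":[0,0,0],"offset":[-2.3,3.05,0.15],"hand":1},{"twist":[0,0,0],"offset":[-2.3,3.05,0.15],"hand":1},{"twist":[0,0,0],"offset":[-2.3,3.05,0.15],"hand":1},{"twist":[0,0,0],"offset":[-2.3,3.05,0.15],"hand":1},{"twist":[0,0,0],"offset":[-2.3,3.05,0.15],"hand":1},{"twist":[0,0,0],"offset":[-2.3,3.05,0.15],"hand":1},{"twist":[0,0,0],"offset":[-2.1,3.05,0.15],"hand":1},{"twist":[0,0,0],"offset":[0,0,0],"hand":1},{"twist":[0,0,0],"offset":[0,0,0],"hand":1}]}}

```text
time_s: 12.75
tcp_pos: [0.5375, -0.3029, 0.1699]
tcp_rot: [-0.001, 0.982, 0.188, -0.001]
wrist_force: [0.6, 0.2, -0.2]
width: 0.999
finger_force: 0.0
```

```bash
python3 - <<'E'
from h import *
c=grab('wrist','w4'); im=c['color'];hsv=cv2.cvtColor(im,cv2.COLOR_BGR2HSV)
print(pose()[:2])
h=hsv[...,0];m=((h>75)&(h<110)&(hsv[...,1]>90)&(im.max(2)>50)).astype(np.uint8)
m=cv2.morphologyEx(m,cv2.MORPH_CLOSE,np.ones((5,5)))
for k in sorted(cv2.findContours(m,0,2)[0],key=cv2.contourArea)[::-1][:6]:
    if cv2.contourArea(k)<60: continue
    P=np.array([ray(c,p,.024)[:2] for p in k[:,0]]).astype(np.float32);r=cv2.minAreaRect(P);print(cv2.contourArea(k),k[:,0].mean(0).round(),np.round(r[0],4),np.round(r[1],4),r[2])
E
```

```text
(array([ 0.53803917, -0.30216082,  0.17034316]), np.float64(21.753986512070725))
194.5 [264. 102.] [ 0.6177 -0.2252] [0.0384 0.0037] 24.550479888916016
178.5 [358.  96.] [ 0.643  -0.2899] [0.0377 0.0035] 18.22459602355957
```

View pics/w4.png

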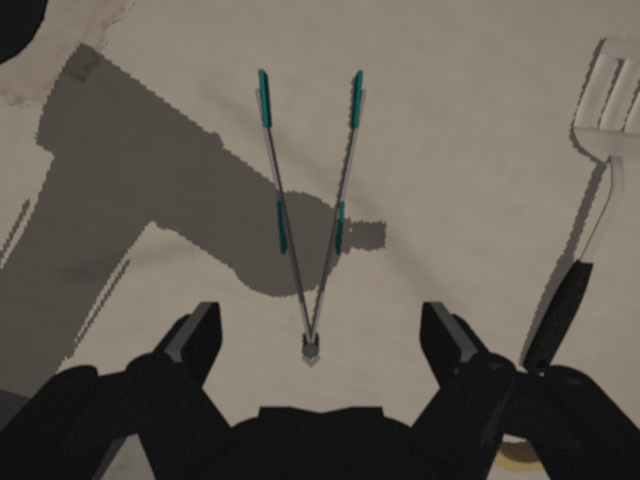

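The tongs are fully in view: jaws at (264,102) and (358,96), teal grips at about (281,228) and (341,228), hinge at about (310,348).

```bash
python3 - <<'E'
from h import *
c=load('w4'); im=c['color'];hsv=cv2.cvtColor(im,cv2.COLOR_BGR2HSV)
h=hsv[...,0];m=((h>75)&(h<110)&(hsv[...,1]>70)).astype(np.uint8);m[:190]=0;m[265:]=0
n,l,st,ce=cv2.connectedComponentsWithStats(m)
G=[]
for i in range(1,n):
    if st[i,4]>40: print(st[i],ce[i],ray(c,ce[i],.024)); G.append(ray(c,ce[i],.020))
J=[np.array([.6177,-.2252]),np.array([.643,-.2899])]
mid=(J[0]+J[1])/2; d=J[0]-J[1]; a=np.degrees(np.arctan2(-d[0],d[1])); u=np.array([np.cos(np.radians(a)),np.sin(np.radians(a))])
print('jaw perp yaw',a,'origin',mid-.097*u)
for py in (345,350): print('hinge',ray(c,(310.5,py),.024), np.degrees(np.arctan2(*(mid-ray(c,(310.5,py),.024)[:2])[::-1])), np.linalg.norm(mid-ray(c,(310.5,py),.024)[:2]))
w=load('w3');cr=ray(w,(321,245),.058);print('roll',cr)
o=mid-.097*u
delta([*o,.014],a)
E
```

```text
[278 202   9  51 210] [281.3047619  229.01904762] [ 0.52873201 -0.27116686  0.024     ]
[336 202   8  52 208] [339.39423077 228.43269231] [ 0.54691556 -0.31552872  0.024     ]
jaw perp yaw 21.357265053239882 origin [ 0.54001121 -0.29287568]
hinge [ 0.43450675 -0.33347589  0.024     ] 21.190667060308073 0.21004599114990744
hinge [ 0.42951692 -0.33540692  0.024     ] 21.189808287544118 0.2153964378353956
roll [0.62260635 0.03008181 0.058     ]
tcp [ 0.538  -0.3022  0.1703] psi 21.75 tilt 0.15 offset cm [ 0.56 -0.76 15.63] twist 0.4
```

{"method": "jog_arm", "body": {"grip_force": 30, "targets": [{"twist":[0,0,0.4],"offset":[0.45,-0.75,2.5],"hand":1},{"twist":[0,0,0],"offset":[0,0,3.5],"hand":1},{"twist":[0,0,0],"offset":[0,0,3.5],"hand":1},{"twist":[0,0,0],"offset":[0,0,3.0],"hand":1},{"twist":[0,0,0],"offset":[0,0,1.6],"hand":1},{"twist":[0,0,0],"offset":[0,0,0.6],"hand":1},{"twist":[0,0,0],"offset":[0,0,0],"hand":0.85},{"twist":[0,0,0],"offset":[0,0,0],"hand":0.75},{"twist":[0,0,0],"offset":[0,0,0],"hand":0.68},{"twist":[0,0,0],"offset":[0,0,0],"hand":0.63},{"twist":[0,0,0],"offset":[0,0,0],"hand":0.61},{"twist":[0,0,0],"offset":[0,0,0],"hand":0.6},{"twist":[0,0,0],"offset":[0,0,0],"hand":0.6},{"twist":[0,0,0],"offset":[0,0,0],"hand":0.6}]}}

```text
time_s: 14.2
tcp_pos: [0.5412, -0.2943, 0.0266]
tcp_rot: [0.001, 0.983, 0.186, 0.001]
wrist_force: [-1.2, 1.4, 6.8]
width: 0.602
finger_force: 8.5
```

```bash
python3 - <<'E'
from h import *
print(pose()[3]['finger_force'],pose()[3]['width'])
c=grab('wrist','w5'); im=c['color'];hsv=cv2.cvtColor(im,cv2.COLOR_BGR2HSV)
h=hsv[...,0];m=((h>75)&(h<110)&(hsv[...,1]>90)&(im.max(2)>50)).astype(np.uint8)
n,l,st,ce=cv2.connectedComponentsWithStats(m)
J=[]
p,a,R,s=pose()
for i in range(1,n):
    if st[i,4]>60: X=ray(c,ce[i],.024); print(st[i],ce[i].round(),X.round(4),'tool',(R.T@(X-p)).round(4))
E
```

```text
8.530218625674024 0.602200347737979
[ 216    8   23  126 1330] [227.  70.] [ 0.6207 -0.2289  0.024 ] tool [ 0.0979 -0.032   0.0028]
[ 406   10   24  125 1269] [417.  71.] [ 0.6441 -0.2895  0.024 ] tool [0.0976 0.0331 0.0029]
[258 279  16  93 515] [265. 324.] [ 0.5328 -0.2724  0.024 ] tool [ 0.0002 -0.0235  0.0026]
[367 280  17  92 515] [375. 321.] [ 0.551  -0.3153  0.024 ] tool [0.0015 0.0231 0.0027]
```

View pics/w5.png

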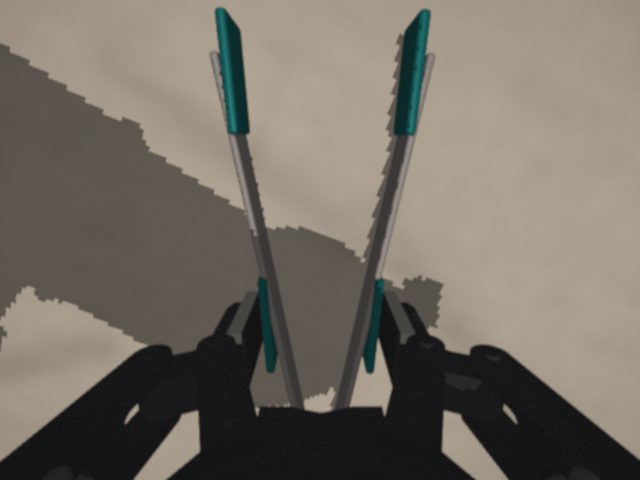

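The tongs sit centred between the fingers, one finger on each grip, jaws open at tool x ≈ 98 mm. Next I lift and carry them over the roll.

{"method": "jog_arm", "body": {"targets": [{"twist":[0,0,0],"offset":[0,0,-0.5],"hand":0.6},{"twist":[0,0,0],"offset":[0,0,-1.0],"hand":0.6},{"twist":[0,0,0],"offset":[0,0,-2.0],"hand":0.6},{"twist":[0,0,0],"offset":[0,0,-3.0],"hand":0.6},{"twist":[0,0,0],"offset":[0,0,-3.0],"hand":0.6},{"twist":[0,0,0],"offset":[0,0,-2.5],"hand":0.6},{"twist":[0,0,0],"offset":[0,0,-1.5],"hand":0.6},{"twist":[0,0,0],"offset":[0,0,-0.5],"hand":0.6},{"twist":[0,0,0],"offset":[0,0,0],"hand":0.6}]}}

```text
time_s: 15.15
tcp_pos: [0.5401, -0.2939, 0.1654]
tcp_rot: [0.0, 0.983, 0.185, 0.001]
wrist_force: [0.4, 0.0, -2.0]
width: 0.6
finger_force: 6.4
```

{"method": "jog_arm", "body": {"targets": [{"twist":[0,0,0],"offset":[0.3,-0.7,0],"hand":0.6},{"twist":[0,0,0],"offset":[0.5,-1.4,0],"hand":0.6},{"twist":[0,0,0],"offset":[0.7,-2.1,0],"hand":0.6},{"twist":[0,0,0],"offset":[0.7,-2.1,0],"hand":0.6},{"twist":[0,0,0],"offset":[0.7,-2.1,0],"hand":0.6},{"twist":[0,0,0],"offset":[0.7,-2.1,0],"hand":0.6},{"twist":[0,0,0],"offset":[0.7,-2.1,0],"hand":0.6},{"twist":[0,0,0],"offset":[0.7,-2.1,0],"hand":0.6},{"twist":[0,0,0],"offset":[0.7,-2.1,0],"hand":0.6},{"twist":[0,0,0],"offset":[0.7,-2.1,0],"hand":0.6},{"twist":[0,0,0],"offset":[0.7,-2.1,0],"hand":0.6},{"twist":[0,0,0],"offset":[0.7,-2.1,0],"hand":0.6},{"twist":[0,0,0],"offset":[0.7,-2.1,0],"hand":0.6},{"twist":[0,0,0],"offset":[0.7,-1.4,0],"hand":0.6},{"twist":[0,0,0],"offset":[0.5,-0.7,0],"hand":0.6},{"twist":[0,0,0],"offset":[0,0,0],"hand":0.6},{"twist":[0,0,0],"offset":[0,0,0],"hand":0.6}]}}

```text
time_s: 16.85
tcp_pos: [0.5307, -0.0045, 0.1646]
tcp_rot: [0.0, 0.983, 0.186, -0.0]
wrist_force: [-0.1, 0.1, -0.5]
width: 0.603
finger_force: 6.4
```

```bash
python3 - <<'E'
from h import *
c=grab('wrist','w6');grab('side','d6'); im=c['color'];hsv=cv2.cvtColor(im,cv2.COLOR_BGR2HSV)
p,a,R,s=pose();print(p,a,s['width'],s['finger_force'])
h=hsv[...,0];m=((h>75)&(h<110)&(hsv[...,1]>90)&(im.max(2)>50)).astype(np.uint8)
n,l,st,ce=cv2.connectedComponentsWithStats(m)
for i in range(1,n):
    if st[i,4]>60: X=ray(c,ce[i],p[2]-.0026); print(ce[i].round(),st[i,4],'tool',(R.T@(X-p)).round(4))
a=load('d6')['color'][130:370,180:420]
cv2.imwrite('pics/v6.png',np.hstack([cv2.resize(im,None,fx=.7,fy=.7),cv2.resize(a,(336,336))])[:, :800])
E
```

```text
[ 0.53073081 -0.00495335  0.16465352] 21.333485105880882 0.5982777467735042 6.392861078493297
[227.  69.] 1389 tool [ 0.0983 -0.0325  0.0026]
[417.  71.] 1335 tool [0.0977 0.0325 0.0026]
[266. 322.] 654 tool [ 0.0014 -0.0235  0.0026]
[374. 323.] 644 tool [0.0011 0.0224 0.0026]
```

View pics/v6.png

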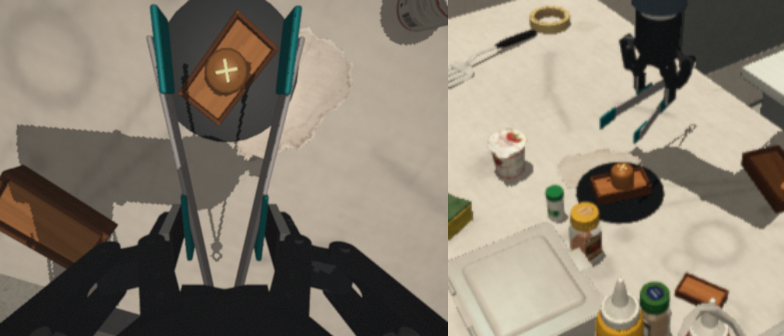

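The tongs are level above the roll: its cross is at about (324,101) in the wrist image, between the jaws at x=227 and x=417. I'll refine the roll position from this view.

```bash
python3 - <<'E'
from h import *
c=load('w6');im=c['color'].astype(int)
m=(im.min(2)>100).astype(np.uint8);m[:70]=0;m[132:]=0;m[:,:290]=0;m[:,358:]=0
hsv=cv2.cvtColor(c['color'],cv2.COLOR_BGR2HSV)
v=hsv[...,2].copy();v[m*0==1]=0
ys,xs=np.nonzero(m);print(len(xs),xs.mean(),ys.mean(),xs.min(),xs.max(),ys.min(),ys.max())
q=(xs.min()+xs.max())/2,(ys.min()+ys.max())/2
X=ray(c,(324,101),.058);print(X, ray(c,q,.058))
p,a,R,s=pose();print('tool',R.T@(X-p)*100)
E
```

```text
317 323.1293375394322 100.37854889589906 308 338 84 117
[0.62288551 0.02917652 0.058     ] [0.62292802 0.0298737  0.058     ]
tool [ 9.82931323  0.17279885 10.66198054]
```

{"method": "jog_arm", "body": {"targets": [{"twist":[0,0,0],"offset":[0,0.12,1.0],"hand":0.6},{"twist":[0,0,0],"offset":[0,0,2.0],"hand":0.6},{"twist":[0,0,0],"offset":[0,0,2.0],"hand":0.6},{"twist":[0,0,0],"offset":[0,0,2.0],"hand":0.6},{"twist":[0,0,0],"offset":[0,0,1.5],"hand":0.6},{"twist":[0,0,0],"offset":[0,0,1.2],"hand":0.6},{"twist":[0,0,0],"offset":[0,0,0.7],"hand":0.6},{"twist":[0,0,0],"offset":[0,0,0.2],"hand":0.6},{"twist":[0,0,0],"offset":[0,0,0],"hand":0.6},{"twist":[0,0,0],"offset":[0,0,0],"hand":0.6}]}}

```text
time_s: 17.95
tcp_pos: [0.5318, -0.0053, 0.0595]
tcp_rot: [0.0, 0.983, 0.186, 0.001]
wrist_force: [-0.3, 0.1, -0.6]
width: 0.6
finger_force: 6.4
```

```bash
python3 - <<'E'
from h import *
c=grab('wrist','w7');d=grab('side','d7');p,a,R,s=pose();print(p,s['width'],s['finger_force'],s['wrist_force'])
a=d['color'][220:340,260:400]
cv2.imwrite('pics/v7.png',np.hstack([cv2.resize(c['color'][:340],(450,239)),cv2.resize(a,(279,239),interpolation=2)]))
E
```

```text
[ 0.53175129 -0.0052696   0.05950363] 0.6001173466715661 6.392938577046152 [ 1.32699918  0.0816437  -0.65797857]
```

View pics/v7.png

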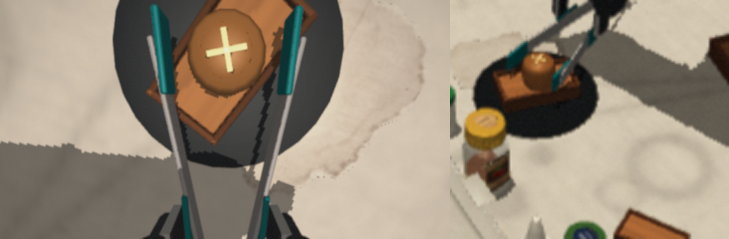

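The roll sits between the jaws (cross at (225,50) in the picture), and the tongs are clear of the tray. Closing.

{"method": "jog_arm", "body": {"grip_force": 30, "targets": [{"twist":[0,0,0],"offset":[0,0,0],"hand":0.57},{"twist":[0,0,0],"offset":[0,0,0],"hand":0.54},{"twist":[0,0,0],"offset":[0,0,0],"hand":0.52},{"twist":[0,0,0],"offset":[0,0,0],"hand":0.5},{"twist":[0,0,0],"offset":[0,0,0],"hand":0.48},{"twist":[0,0,0],"offset":[0,0,0],"hand":0.46},{"twist":[0,0,0],"offset":[0,0,0],"hand":0.44},{"twist":[0,0,0],"offset":[0,0,0],"hand":0.44},{"twist":[0,0,0],"offset":[0,0,0],"hand":0.44},{"twist":[0,0,0],"offset":[0,0,0],"hand":0.44}]}}

```text
time_s: 19.05
tcp_pos: [0.5312, -0.0054, 0.0588]
tcp_rot: [0.0, 0.983, 0.186, -0.0]
wrist_force: [-0.0, -0.8, -1.1]
width: 0.449
finger_force: 30.5
```

{"method": "jog_arm", "body": {"targets": [{"twist":[0,0,0],"offset":[0,0,0],"hand":0.4},{"twist":[0,0,0],"offset":[0,0,-0.3],"hand":0.4},{"twist":[0,0,0],"offset":[0,0,-0.6],"hand":0.4},{"twist":[0,0,0],"offset":[0,0,-1.0],"hand":0.4},{"twist":[0,0,0],"offset":[0,0,-1.5],"hand":0.4},{"twist":[0,0,0],"offset":[0,0,-1.5],"hand":0.4},{"twist":[0,0,0],"offset":[0,0,-1.5],"hand":0.4},{"twist":[0,0,0],"offset":[0,0,-1.5],"hand":0.4},{"twist":[0,0,0],"offset":[0,0,-1.5],"hand":0.4},{"twist":[0,0,0],"offset":[0,0,-1.5],"hand":0.4},{"twist":[0,0,0],"offset":[0,0,-1.0],"hand":0.4},{"twist":[0,0,0],"offset":[0,0,-0.5],"hand":0.4},{"twist":[0,0,0],"offset":[0,0,-0.2],"hand":0.4},{"twist":[0,0,0],"offset":[0,0,0],"hand":0.4},{"twist":[0,0,0],"offset":[0,0,0],"hand":0.4},{"twist":[0,0,0],"offset":[0,0,0],"hand":0.4}]}}

```text
time_s: 20.65
tcp_pos: [0.5309, -0.0054, 0.1841]
tcp_rot: [0.0, 0.983, 0.186, -0.001]
wrist_force: [0.2, 0.6, -0.5]
width: 0.457
finger_force: 30.5
```

```bash
python3 - <<'E'
from h import *
c=grab('wrist','w8');d=grab('side','d8');p,a,R,s=pose();print(p,s['width'],s['finger_force'],s['wrist_force'])
a=d['color'][160:320,240:420]
cv2.imwrite('pics/v8.png',np.hstack([cv2.resize(c['color'],(480,360)),cv2.resize(a,(320,360),interpolation=2)]))
E
```

```text
[ 0.53104695 -0.00543523  0.18436466] 0.453569040848668 30.49383044242859 [-0.17669694 -0.43593928 -1.91483284]
```

View pics/v8.png

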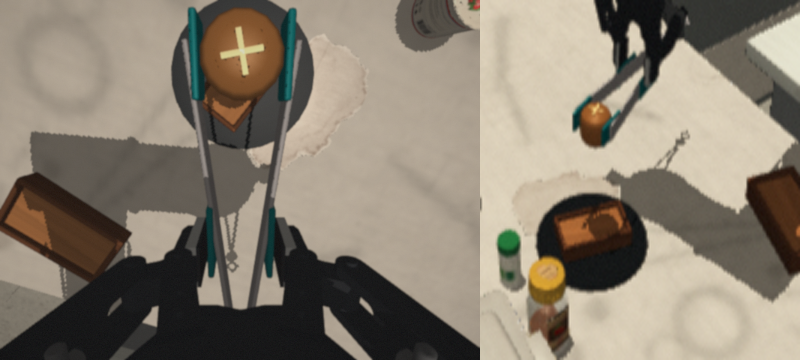

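The roll is held between the jaws, about 14 cm above the tray's underside (cross at (241,50)). The empty tray stands centred on the slate, so I'm handing the job in.

```bash
python3 -c "
from cell import robot
print(robot.sign_off())"
```

```text
the job is handed in; nothing more can be done
None
```

The job is handed in: the tray stands in the middle of the slate and the tongs hold the roll about 14 cm above the tray's underside; the hand-in reported no pass or fail verdict.

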